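Unlock the desk console and hover its power module over the bay

TASK

Turn the orange dial on the grey desk console clockwise until it clicks over to open and draws its latch out of the bay. Then pick up the white power module from the blue mat, carry it over the felt screen and hold it level and centred over the console's bay, long side along the bay's long side, about 15 mm above the console's top, so that I can check its fit before it goes in. Finish while still holding it there, without the module ever touching the console, the screen being bumped or the other things on the desk being disturbed.

Things in the scene. Friction and masses are not known exactly. Their poses are not given: they have to be found in the camera images.
- console: fixed light-grey box, 230 (x) x 130 (y) x 50 mm high, standing on the desk on either side of the screen, turned by up to 0.3 rad. Origin: centre of its underside. Its own x runs from the dial end to the bay end.
- console_hole0 (a point): centre of the mouth of the console's bay, in the plane of the console's top face (50 mm above the desk, 45 mm along the console's +x from its centre). The bay is a rectangular well 106 mm (console x) by 54 mm (console y), 36 mm deep, black floor; axes as the console's.
- dial (a joint): the orange lock dial, rad: 0 locked (start), 1.4 open (stop); grows turning clockwise seen from above. A sprung detent resists with up to 0.17 N m; let go past half way (0.7) it snaps on to the open stop, before that it snaps back. It draws an orange latch tongue, 26 mm wide, 30 mm back out of the bay's dial end; a green pin beside it rises 8 mm when open.
- dial_grip (a point): on the dial's axis at the height to grip, 87 mm above the desk, 70 mm along the console's -x from its centre. The grip is an upright bar 42 mm long, 14 mm wide, 56 to 94 mm above the desk; the point's x runs along the bar and turns with it, y across it (locked: bar along the console's x). Its black foot is a disc 68 mm wide, 6 mm high.
- mat: fixed flat blue mat, 210 x 150 x 6 mm, on the other side of the screen from the console. Origin: centre of its underside.
- module: loose white desk power module, a rectangular block 96 (own x) x 44 (own y) x 60 mm high, about 0.28 kg, black sockets on its flat top, standing on the mat. Origin: centre of its underside; z up. Either end may go to either end of the bay.
- screen: fixed low felt screen standing between mat and console: 360 mm long (own x, pointing away from the robot), 18 mm thick (feet 60 mm wide), 135 mm high. Origin: centre of its underside.
- planter: loose grey plant pot, 104 mm wide, 95 mm high, leaves up to 210 mm high. Origin: centre of its underside. Leave alone.
- carafe: loose green glass carafe, 76 mm wide, 190 mm high. Origin: centre of its underside. Leave alone.
- tumbler: loose clear drinking glass, 72 mm wide, 95 mm high. Origin: centre of its underside. Leave alone.
- mug: loose blue mug, 80 mm wide, 90 mm high, handle to its own +y. Origin: centre of its underside. Leave alone.
- mouse: loose black computer mouse, 105 x 60 x 33 mm. Origin: centre of its underside. Leave alone.
- stapler: loose red and black stapler, 135 x 36 x 58 mm. Origin: centre of its underside. Leave alone.
- pencup: loose dark steel pen cup, 76 mm wide, 100 mm high, pens up to 150 mm high. Origin: centre of its underside. Leave alone.
Not all that is in view belongs to the job. There is more than one size of the module; the job needs the smallest.

How it is judged (in metres and radians):
On the way, in this order (a step that is already met when the one before it is completed fails the run):
1. the dial has clicked over to open (value of joint dial above 1.2 rad), for 0.2 s.
2. the module is lifted off the mat (height (world z) of module above 0.05 m and contact force between module and the fingers above 1 N), for 0.1 s.
At the end, for the whole second after the job is handed in: Dial open (over 1.2 rad); module still (under 20 mm/s) in the fingers (over 1 N) over the bay: centred within 8 mm, long side within 0.1 rad of the bay's, tilted under 0.1 rad, underside 4 to 30 mm above the console's top, not touching the console (value of joint dial above 1.2 rad and horizontal distance between module and console_hole0 below 0.008 m and z of module in the frame of console_hole0 between 0.004 and 0.03 m and angle between the x axis of module and the x axis of console, either way round below 0.1 rad and angle between module's own z axis and vertical below 0.1 rad and linear speed of module below 0.02 m/s and contact force between module and the fingers above 1 N and contact force between module and console below 0.1 N); the arm keeps its last pose, push and grip.
It fails at once if the module touches the console (contact force between module and console above 0.5 N).
It fails at once if the screen is bumped (over 2 N) (contact force between screen and anything else above 2 N).
It fails at once if a bystander is moved by more than 25 mm (distance of any of planter, carafe, tumbler, mug, mouse, stapler, pencup from where it was at the start of the episode above 0.025 m).
It also fails if it takes over 72 s, if anything falls off the work surface, if the arm or the gripper's body presses on something with over 40 N, if the wrist force passes 120 N, or if a joint passes its speed limit or range.

ROBOT

A 6-joint arm with a two-finger parallel gripper is mounted at the origin on the work surface. World frame = base frame: x ahead of the robot, y to its left, z up, the work surface at z = 0. Lengths are in m, angles in degrees, forces in N, time in s.
With the tool pointing down it reaches from about 0.375 to 0.975 m from the base axis. Payload 3.8 kg.
Tool frame: the origin (TCP) lies midway between the tips of the shut fingers; the grasp point (between the pads) lies 19 mm behind it; z points along the fingers, y is the line along which they close (so a half turn about z gives the same grasp; the last joint's range is limited). The gripper opens to 85 mm and grips with 20 to 120 N. Pads are 22 mm wide; open, the fingers measure 114 mm over their backs; the gripper's body (76 mm by 85 mm) begins 54 mm behind the grasp point. The pads swing forward as they close: fully open they stand 13 mm farther back than shut.
Start: joints at [-74.078, 15.12, 91.902, -0, 72.978, -2.114], TCP at [0.209, -0.642, 0.196] pointing down, gripper open.
Joint ranges: [-150.88, 150.88], [-54.13, 125.18], [17.81, 147.31], [-75.09, 255.09], [0, 152.58], [-146.25, 146.25]. Speed limits (degrees/s): [147.25, 147.25, 180, 180, 180, 180].

INTERFACE

Orientations are given as a 3x3 rotation matrix whose columns are the frame's x, y, z axes.
In Python, from rig import manip gives the robot as it stands.
- The arm moves only by the tool send_rows, never from a script. Its argument "increments" is a list of rows, each a list of 7 numbers: the finger opening in cm, from 0 to 8.54, then the shift along the tool's x, y, z in cm, then the turn, a rotation vector about the tool's x, y, z in degrees. In form: [[hand, tx, ty, tz, wx, wy, wz], ...]. A call has 1 to 10 rows; each row is the pose to reach, as a shift and turn from the pose commanded when the call began, along the tool's axes at that moment; what a row does not reach only later rows make up. A row lasts 1/12 s, in which the tool goes at most 41.7 mm and 7.16 degrees, less where a joint would pass 70% of its speed; a pose out of reach is approached as far as the arm can. A call with a gripper value outside its range is refused whole. The fingers move at their own pace and stop on an object; the grip force is fixed at half the most. Time passes only in rows, so rows that repeat a pose let the fingers close. It gives the time, the measured TCP pose, the force, the opening and the grip force at its end, in the units of the state.
- manip.get_state(): the state, without advancing time (a new reading comes with each control period).
- manip.snapshot(name): name is "scene" or "top" or "wrist"; returns a dict with "color" (400x640x3 uint8, red, green, blue), "range_z" (400x640 float32, m along the optical axis (not along the pixel's ray), 0 where there is no reading), "fx", "fy", "cx", "cy" (pixels), "rvec" (rotation vector, rad) and "tvec" (3), from world to camera coordinates, as OpenCV has them; the wrist camera has in their place "tool_from_camera" (4x4, takes a point from camera to tool coordinates, whose origin is the TCP and whose axes are the flange's). Camera axes: x right, y down, z forward; pixel columns grow to the right and rows downward; lengths in m; the calibration is good to about 2 mm. The wrist camera is an equidistant fisheye: a pixel r from the principal point sees the ray r / f radians off the axis. A picture is of the moment at which its call begins: read the wrist's pose just before it.
- manip.sign_off(): hands the job in; it is judged then, once.
The state is a dict: "time": time; "joint_pos": joint angles; "qvel": joint speeds; "joint_torque": joint torques, N m; "ee_pos": TCP position; "tcp_rot": TCP orientation; "contact_force": force on the tool from outside, world axes, zero at the start; "moment": the same for the moment, N m; "gripper_width": opening from 0.0 (shut) to 1.0 (fully open); "gripper_force": force on a finger pad.
Only numpy, scipy, OpenCV 4.12 (cv2) and the standard library are available. Lean on these libraries where they do the work, as an engineer would, in place of code of your own. Each camera call takes 0.05 s, during which the arm holds its last target. There are 200 camera calls.

## Working session

There is one attempt and no reset: what is moved stays moved. The work goes in short steps, Python scripts to look and compute and a tool call to move; the robot and the scene stay as the last step left them, time stands still between calls to the robot, and variables do not carry over. Pictures are saved under pics/ and viewed, at most 10 in all, crops included, and the job is handed in when it is done.

Besides the shell and the picture viewer there is one more tool, called as name(argument=value, ...), one argument or row to a line, values as JSON. send_rows: Moves the arm, as the interface text tells. Its arguments: {"type":"object","properties":{"increments":{"type":"array","items":{"type":"array","items":{"type":"number"}}}},"required":["increments"]}

```bash
mkdir -p pics; ls
cat > h.py <<'E'
import numpy as np, cv2
from rig import manip
def cam(n):
    s=manip.snapshot(n); R=cv2.Rodrigues(np.array(s["rvec"],float))[0]; t=np.array(s["tvec"],float).ravel()
    return s,R,t
def cloud(s,R,t):
    z=s["range_z"].astype(float); v,u=np.indices(z.shape)
    p=np.stack([(u-s["cx"])/s["fx"]*z,(v-s["cy"])/s["fy"]*z,z],-1)
    w=(p-t)@R; w[z==0]=np.nan; return w
def save(n,rgb): cv2.imwrite("pics/"+n,cv2.cvtColor(rgb,cv2.COLOR_RGB2BGR))
E
python3 - <<'E'
from h import *
for n in("top","scene"):
    s,R,t=cam(n); save(n+"0.png",s["color"]); w=cloud(s,R,t)
    np.savez(n+".npz",w=w,c=s["color"]); print(n,-R.T@t,s["fx"],s["cx"],s["cy"],np.isfinite(w[...,0]).mean())
print(manip.get_state())
E
```

```text
pics
top [ 0.34526746 -0.0188605   1.19858798] 366.72031624062413 320.01175995167443 197.46212607266483 0.996
scene [0.98163194 0.3306689  1.10707214] 413.8392293515959 318.577778696285 203.64865622259043 0.995890625
{'time': 0.1, 'joint_pos': array([-7.40800607e+01,  1.51651367e+01,  9.19728738e+01, -2.62608630e-04,
        7.29779644e+01, -2.11463146e+00]), 'qvel': array([ 0.01114083, -0.06360788, -0.20092572,  0.03865224,  0.02342574,
        0.05725495]), 'joint_torque': array([-9.09784649e-05, -5.16711223e+01, -3.68589449e+01, -1.38668844e-05,
        6.27628746e-03, -1.16496679e-05]), 'ee_pos': array([ 0.20876573, -0.64113855,  0.19458837]), 'tcp_rot': array([[ 9.50869493e-01,  3.09591495e-01, -5.59424270e-04],
       [ 3.09591993e-01, -9.50867506e-01,  1.94530566e-03],
       [ 7.03117259e-05, -2.02292508e-03, -9.99997951e-01]]), 'contact_force': array([0.12656471, 0.08192032, 1.43029827]), 'moment': array([ 0.01432535, -0.04066534, -0.02912887]), 'gripper_force': 0.0, 'gripper_width': 1.0060362582605742}
```

View pics/top0.png

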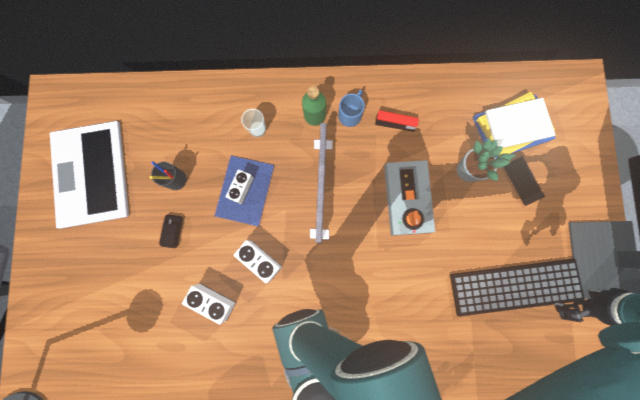

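View pics/scene0.png

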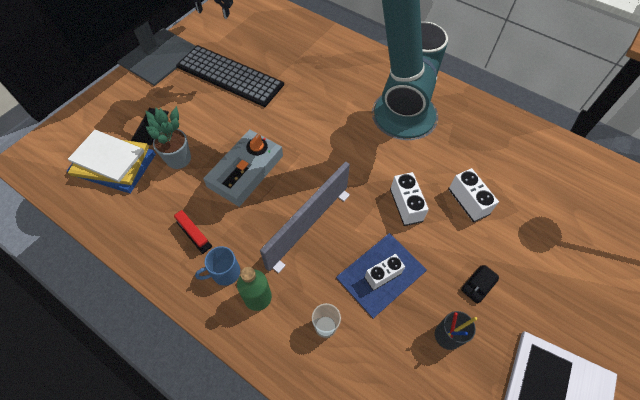

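The top view shows three white two-socket blocks: one on the mat at (239,187), and larger ones off the mat at (257,260) and (208,303). I choose the one on the blue mat. The console is at (410,198), its dial at (413,218), and the screen runs along column ~321.

Run:
```python
from h import *
def rect(p):
    r=cv2.minAreaRect((p[:,:2]*1000).astype(np.float32)); b=cv2.boxPoints(r)
    e=[b[1]-b[0],b[2]-b[1]]; e.sort(key=lambda a:-np.hypot(*a)); a=np.degrees(np.arctan2(e[0][1],e[0][0]))
    return np.round(r[0],1),[round(float(np.hypot(*x)),1) for x in e],round((float(a)+90)%180-90,2)
for n in("top","scene"):
    d=np.load(n+".npz");w=d["w"];c=d["c"]; h=cv2.cvtColor(c,cv2.COLOR_RGB2HSV).astype(int); z=w[...,2];x=w[...,0];y=w[...,1]
    def big(m,open=0):
        m=m.astype(np.uint8)
        k,l,s,_=cv2.connectedComponentsWithStats(m); i=1+np.argmax(s[1:,4]); return l==i
    def reg(x0,x1,y0,y1): return (x>x0)&(x<x1)&(y>y0)&(y<y1)
    # rough regions
    cons=reg(.2,.6,-.5,-.15)
    mc=big(cons&(abs(z-.05)<.007)); print(n,"console",rect(w[mc]),np.median(z[mc]),mc.sum())
    org=big(cons&(h[...,0]<16)&(h[...,1]>150)&(h[...,2]>150)&(z>.08)); print(" bar",rect(w[org]),z[org].max(),org.sum())
    mt=reg(.2,.65,.08,.42)
    mo=big(mt&(abs(z-.066)<.006)); print(" module",rect(w[mo]),np.median(z[mo]),mo.sum(), [tuple(a) for a in np.argwhere(mo)[[0,-1]]])
    bl=big(mt&(h[...,0]>105)&(h[...,0]<130)&(h[...,1]>100)&(z<.015)); print(" mat",rect(w[bl]),np.median(z[bl]))
    sc=big(reg(0.1,.8,-.1,.1)&(abs(z-.135)<.008)); print(" screen",rect(w[sc]),np.median(z[sc]))
    for nm,r in dict(car=(.5,.8,-.06,.1),mug=(.5,.8,-.2,-.05),plant=(.3,.6,-.6,-.42)).items():
        q=reg(*r)&(z>.06)&(z<.25); 
        if nm!="car" or 1: print(" ",nm,np.nanmin(x[q]),np.nanmax(x[q]),np.nanmin(y[q]),np.nanmax(y[q]),np.nanmax(z[q]))
c=np.load("top.npz")["c"][140:250,200:450]; save("crop1.png",cv2.resize(c,None,fx=3,fy=3))
```

```text
top console (array([ 498. , -295.4]), [208.6, 132.1], 2.4) 0.050309263285187894 2018
 bar (array([ 438.8, -297.4]), [39.7, 14.4], 3.68) 0.09837284443660006 62
 module (array([555.6, 246.8]), [95.8, 45.1], -23.82) 0.06686277858729081 426 [(np.int64(170), np.int64(238)), (np.int64(201), np.int64(239))]
 mat (array([641.4, 256.6]), [37.4, 22.0], -67.51) 0.006736164792216042
 screen (array([551.2, -13.8]), [356.0, 18.0], -3.74) 0.13480636365040274
  car 0.501678620067742 0.7999871538669409 -0.034949275144705604 0.039761406783285706 0.1935551938113683
  mug 0.7601747933858046 0.7996630719611356 -0.15545483222718337 -0.07680725711337315 0.09727632027164684
  plant 0.5300668871417022 0.5999598784325147 -0.559555776602085 -0.45230806049374955 0.2040591573231925
scene console (array([ 497.2, -295.1]), [209.4, 134.0], 2.13) 0.0496498327139166 1722
 bar (array([ 442.2, -294.8]), [36.8, 11.0], -5.36) 0.09708664628558226 24
 module (array([557.5, 248.3]), [97.1, 44.7], -24.17) 0.06606527197669328 577 [(np.int64(254), np.int64(394)), (np.int64(284), np.int64(375))]
 mat (array([551.8, 241.5]), [210.3, 148.8], -13.88) 0.005915517800088789
 screen (array([553.6, -12.8]), [357.9, 19.9], -3.7) 0.13411897144643756
  car 0.5001659844376811 0.799908836891481 -0.03262744642230001 0.04024089872195119 0.19395735005205475
  mug 0.7625001607687402 0.7995472436707358 -0.15501400302810908 -0.07690505048826177 0.0926674854525055
  plant 0.5323929379283139 0.5999347523739875 -0.5610780482252412 -0.45260390132627243 0.20250969478143985
```

View pics/crop1.png

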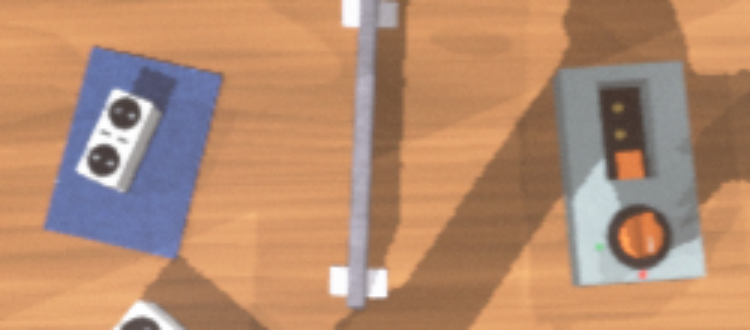

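The crop confirms the choice: the white block lies on the mat, measuring 96x45 at top height 0.066. The console was clipped by my region, so I redo it together with the bay, the dial and the bystanders.

Run:
```python
from h import *
def rect(p):
    r=cv2.minAreaRect((p[:,:2]*1000).astype(np.float32)); b=cv2.boxPoints(r)
    e=[b[1]-b[0],b[2]-b[1]]; e.sort(key=lambda a:-np.hypot(*a)); a=np.degrees(np.arctan2(e[0][1],e[0][0]))
    return np.round(r[0],1),[round(float(np.hypot(*x)),1) for x in e],round((float(a)+90)%180-90,2)
def big(m):
    k,l,s,_=cv2.connectedComponentsWithStats(m.astype(np.uint8)); return l==1+np.argmax(s[1:,4])
for n in("top","scene"):
    d=np.load(n+".npz");w=d["w"];c=d["c"]; h=cv2.cvtColor(c,cv2.COLOR_RGB2HSV).astype(int); z=w[...,2];x=w[...,0];y=w[...,1]
    def reg(x0,x1,y0,y1): return (x>x0)&(x<x1)&(y>y0)&(y<y1)
    cons=reg(.3,.7,-.42,-.2)
    mc=big(cons&(abs(z-.05)<.006)); r=rect(w[mc]); print(n,"console",r)
    a=np.radians(r[2]);print("  hole",r[0]+45*np.array([np.cos(a),np.sin(a)])," dial",r[0]-70*np.array([np.cos(a),np.sin(a)]))
    b=cons&(z<.045)&(z>.005)&(x>.47)&(x<.62)&(abs(y+.295)<.045); print("  bay",rect(w[big(b)]),np.nanmedian(z[b]))
    f=big(cons&(h[...,2]<60)&(z>.05)&(x<.5)); print("  foot",rect(w[f]))
    for nm,q in dict(car=(.6,.9,-.06,.1),mug=(.65,.9,-.2,-.05),plant=(.3,.8,-.66,-.42),stap=(.6,.9,-.35,-.15),tum=(.6,.9,.12,.3),pen=(.4,.7,.4,.6),big1=(.2,.5,.05,.35)).items():
        q=reg(*q)&(z>.03)&(z<.25); print("  ",nm,np.round([x[q].min(),x[q].max(),y[q].min(),y[q].max(),z[q].max()],3))
```

```text
top console (array([ 509.1, -295.1]), [231.1, 131.9], 2.58)
  hole [ 554.05438546 -293.07435745]  dial [ 439.17095595 -298.25099952]
  bay (array([ 555.1, -294.2]), [105.2, 54.8], 2.93) 0.01652431632550585Traceback (most recent call last):
  File "<stdin>", line 15, in <module>
  File "<stdin>", line 7, in big
    return _wrapfunc(a, 'argmax', axis=axis, out=out, **kwds)
    return bound(*args, **kwds)
ValueError: attempt to get argmax of an empty sequence
```

```bash
cat >> h.py <<'E'
def go(x,y,z,yaw):
    s=manip.get_state(); R=np.array(s["tcp_rot"]); p=np.array(s["ee_pos"])
    c,sn=np.cos(np.radians(yaw)),np.sin(np.radians(yaw))
    G=np.array([[c,sn,0],[sn,-c,0],[0,0,-1.]])
    print("t",round(s["time"],2),"pos",p.round(4),"yaw",np.degrees(np.arctan2(R[1,0],R[0,0])).round(2),"w",round(s["gripper_width"],3),"gf",round(s["gripper_force"],1),"F",np.round(s["contact_force"],1),"j",np.round(s["joint_pos"],0))
    print("row cm",(R.T@(np.array([x,y,z])-p)*100).round(2),"deg",np.degrees(cv2.Rodrigues(R.T@G)[0].ravel()).round(2))
E
python3 - <<'E'
from h import *
d=np.load("scene.npz")["w"]; 
for nm,(a,b,c,e) in dict(plant=(.3,.8,-.66,-.42),car=(.6,.9,-.06,.1)).items():
    q=(d[...,0]>a)&(d[...,0]<b)&(d[...,1]>c)&(d[...,1]<e)&(d[...,2]>.04); print(nm,d[q].min(0),d[q].max(0))
go(.439,-.298,.20,2.7)
E
```

```text
plant [ 0.53239294 -0.65969531  0.04000563] [ 0.7999607  -0.45137321  0.20547728]
car [ 0.60019709 -0.03352405  0.04016819] [0.84400798 0.04138314 0.19395735]
t 0.1 pos [ 0.2088 -0.6411  0.1946] yaw 18.03 w 1.006 gf 0.0 F [0.1 0.1 1.4] j [-74.  15.  92.  -0.  73.  -2.]
row cm [ 32.52 -25.5   -0.49] deg [-1.200e-01  1.000e-02  1.533e+01]
```

send_rows(
  increments=[
    [5, 4, -3.1, -0.5, 0, 0, 2],
    [5, 8, -6.3, -0.5, 0, 0, 4],
    [5, 12, -9.4, -0.5, 0, 0, 6],
    [5, 16, -12.5, -0.5, 0, 0, 8],
    [5, 20, -15.7, -0.5, 0, 0, 10],
    [5, 24, -18.8, -0.5, 0, 0, 12],
    [5, 28, -22, -0.5, 0, 0, 14],
    [5, 32.5, -25.5, -0.5, -0.1, 0, 15.3],
    [5, 32.5, -25.5, -0.5, -0.1, 0, 15.3],
    [5, 32.5, -25.5, -0.5, -0.1, 0, 15.3],
  ],
)

```text
time: 0.93
ee_pos: [0.4396, -0.2964, 0.2005]
tcp_rot: [[0.999, 0.048, 0.0], [0.048, -0.999, -0.001], [0.0, 0.001, -1.0]]
contact_force: [1.1, -0.6, -0.9]
gripper_width: 0.586
gripper_force: 0.0
```

send_rows(
  increments=[
    [5, 0, 0, 0, 0, 0, 0],
    [5, 0, 0, 0, 0, 0, 0],
    [5, 0, 0, 0, 0, 0, 0],
  ],
)

```text
time: 1.18
ee_pos: [0.4388, -0.2987, 0.2005]
tcp_rot: [[0.999, 0.049, -0.001], [0.049, -0.999, -0.002], [-0.001, 0.002, -1.0]]
contact_force: [0.2, 0.3, -0.2]
gripper_width: 0.585
gripper_force: 0.0
```

Run:
```python
from h import *
go(.439,-.298,.068,2.7)
s=manip.snapshot("wrist"); save("wr1.png",s["color"]); print(s["tool_from_camera"])
```

```text
t 1.18 pos [ 0.4388 -0.2987  0.2005] yaw 2.8 w 0.585 gf 0.0 F [ 0.2  0.3 -0.2] j [-37.  -1. 109.  -0.  72.  50.]
row cm [ 0.03 -0.09 13.25] deg [0.11 0.03 0.1 ]
[[-1.73800899e-05 -9.60845706e-01 -2.77083973e-01  7.06357892e-02]
 [ 9.99999990e-01  2.14091063e-05 -1.36965473e-04 -1.07846209e-03]
 [ 1.37534807e-04 -2.77083973e-01  9.60845697e-01 -1.78353314e-01]
 [ 0.00000000e+00  0.00000000e+00  0.00000000e+00  1.00000000e+00]]
```

View pics/wr1.png

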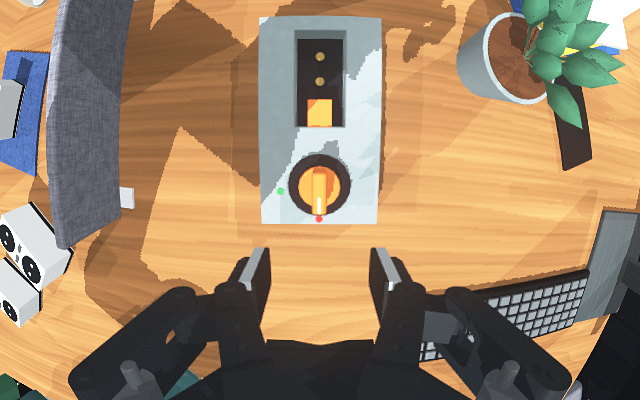

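The wrist view shows the dial bar upright at (319,192), midway between the fingers, and the console square to the tool. I descend and grip.

send_rows(
  increments=[
    [5, 0, 0, 4, 0, 0, 0],
    [5, 0, 0, 8, 0, 0, 0],
    [5, 0, 0, 11, 0, 0, 0],
    [5, 0, 0, 13.2, 0, 0, 0],
    [5, 0, 0, 13.2, 0, 0, 0],
    [0, 0, 0, 13.2, 0, 0, 0],
    [0, 0, 0, 13.2, 0, 0, 0],
    [0, 0, 0, 13.2, 0, 0, 0],
    [0, 0, 0, 13.2, 0, 0, 0],
    [0, 0, 0, 13.2, 0, 0, 0],
  ],
)

```text
time: 2.07
ee_pos: [0.4403, -0.3, 0.0707]
tcp_rot: [[0.999, 0.048, 0.003], [0.048, -0.999, -0.004], [0.003, 0.004, -1.0]]
contact_force: [0.8, 0.2, 0.4]
gripper_width: 0.003
gripper_force: 0.0
```

send_rows(
  increments=[
    [0, 0, 0, 0, 0, 0, 0],
    [0, 0, 0, 0, 0, 0, 0],
    [0, 0, 0, 0, 0, 0, 0],
  ],
)

```text
time: 2.32
ee_pos: [0.4393, -0.299, 0.0691]
tcp_rot: [[0.999, 0.048, 0.001], [0.048, -0.999, -0.002], [0.001, 0.002, -1.0]]
contact_force: [-0.2, -0.3, -0.3]
gripper_width: -0.003
gripper_force: 0.0
```

Run:
```python
from h import *
go(.439,-.298,.068,2.7)
s=manip.snapshot("wrist")["color"]; t=manip.snapshot("scene")["color"][90:210,180:330]
a=cv2.resize(s,(480,300)); b=cv2.resize(t,(375,300)); b=b[:,:320]; save("wr2.png",np.hstack([a,b]))
```

```text
t 2.32 pos [ 0.4393 -0.299   0.0691] yaw 2.75 w -0.003 gf 0.0 F [-0.2 -0.3 -0.3] j [-37.   6. 117.  -0.  57.  50.]
row cm [-0.02 -0.1   0.11] deg [ 0.12 -0.04  0.05]
```

View pics/wr2.png

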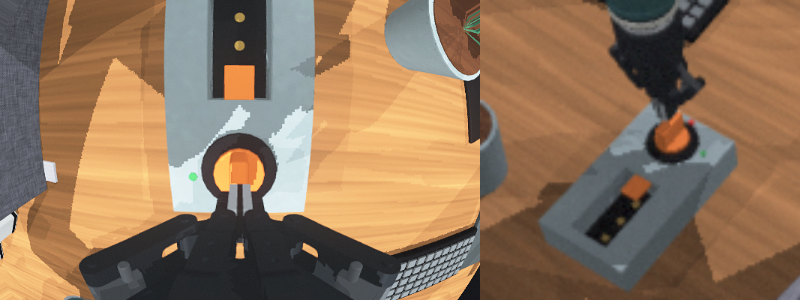

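The fingers shut without the bar. They look to be above or behind it at (240,185), so I measure both from depth.

Run:
```python
from h import *
st=manip.get_state(); T=np.eye(4); T[:3,:3]=st["tcp_rot"]; T[:3,3]=st["ee_pos"]
s=manip.snapshot("wrist"); z=s["range_z"].astype(float); v,u=np.indices(z.shape)
dx,dy=u-s["cx"],v-s["cy"]; r=np.hypot(dx,dy)+1e-9; th=r/s["fx"]
k=np.tan(th)/r*z; P=np.stack([dx*k,dy*k,z,np.ones_like(z)],-1)
W=P@(T@np.array(s["tool_from_camera"])).T
h=cv2.cvtColor(s["color"],cv2.COLOR_RGB2HSV).astype(int)
o=(h[...,0]<20)&(h[...,1]>150)&(z>0)&(v>180)
a=W[o]; print("orange wrist top",a[a[:,2]>.075].mean(0),a.min(0),a.max(0),(a[:,2]>.075).sum(), np.percentile(a[:,2],[50,90,99]))
m=(z>0)&(abs(W[...,2]-.05)<.006)&(W[...,0]<.7)&(abs(W[...,1]+.295)<.08)
q=W[m];print("console wrist",q.min(0)[:3],q.max(0)[:3],np.median(q[:,2]), cv2.minAreaRect((q[:,:2]*1000).astype(np.float32)))
for n in ("scene","top"):
    c,R,t=cam(n); w=cloud(c,R,t); hh=cv2.cvtColor(c["color"],cv2.COLOR_RGB2HSV).astype(int)
    n1=(abs(w[...,0]-.43)<.08)&(abs(w[...,1]+.3)<.08)
    o=n1&(hh[...,0]<20)&(hh[...,1]>150)&(w[...,2]>.07); print(n,"orange",w[o].min(0),w[o].max(0),o.sum())
    g=n1&~((hh[...,0]<20)&(hh[...,1]>150))&(w[...,2]>.06)&(w[...,2]<.15); 
    for i in range(6,13):
        b=g&(abs(w[...,2]-i/100)<.005); print(i,b.sum(),w[b].mean(0).round(3) if b.any() else "")
```

```text
orange wrist top [ 0.45394115 -0.296392    0.09203276  1.        ] [ 0.11741344 -0.97714995 -0.00200291  1.        ] [0.4619756  0.2886893  0.11370952 1.        ] 995 [0.06478261 0.09426814 0.09531486]
console wrist [ 0.39216113 -0.36421899  0.0440056 ] [ 0.59760306 -0.22507123  0.05599982] 0.050243318925446354 ((494.2880554199219, -294.6732177734375), (201.42037963867188, 130.84486389160156), 2.4806344509124756)
scene orange [ 0.42055578 -0.30381137  0.07029976] [ 0.46179031 -0.28694131  0.09685776] 85
6 5 [ 0.445 -0.288  0.06 ]
7 0 
8 0 
9 4 [ 0.441 -0.3    0.092]
10 1 [ 0.422 -0.295  0.097]
11 11 [ 0.445 -0.295  0.111]
12 18 [ 0.447 -0.293  0.12 ]
top orange [ 0.42350969 -0.2923561   0.07418067] [ 0.42879447 -0.29142335  0.08695375] 4
6 3 [ 0.434 -0.296  0.06 ]
7 2 [ 0.425 -0.292  0.071]
8 0 
9 4 [ 0.426 -0.295  0.092]
10 1 [ 0.428 -0.292  0.097]
11 1 [ 0.43  -0.292  0.111]
12 0
```

Run:
```python
from h import *
s=manip.snapshot("wrist")["color"]; save("wr3.png",cv2.resize(s[170:400,220:420],None,fx=2.6,fy=2.6,interpolation=cv2.INTER_CUBIC))
```

```text
(no output)
```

View pics/wr3.png

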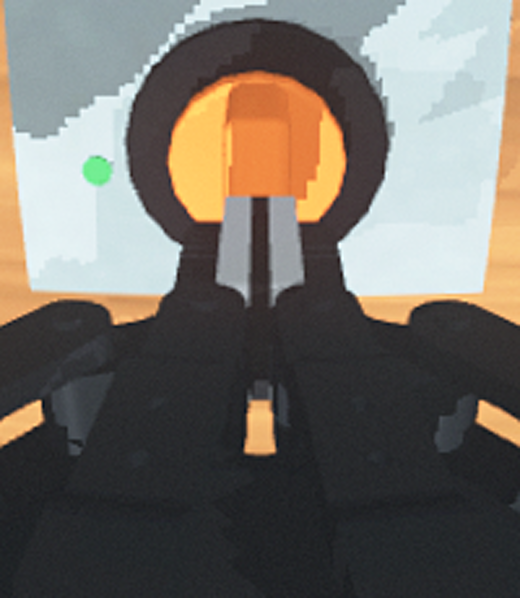

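Run:
```python
from h import *
st=manip.get_state(); T=np.eye(4); T[:3,:3]=st["tcp_rot"]; T[:3,3]=st["ee_pos"]
s=manip.snapshot("wrist"); z=s["range_z"].astype(float); v,u=np.indices(z.shape)
dx,dy=u-s["cx"],v-s["cy"]; r=np.hypot(dx,dy)+1e-9; k=np.tan(r/s["fx"])/r*z
P=np.stack([dx*k,dy*k,z,np.ones_like(z)],-1)@np.array(s["tool_from_camera"]).T
print(s["fx"],"tool-frame mm:")
for row in range(205,290,6):
    print(row,[tuple((P[row,c,:3]*1000).round().astype(int)) for c in (308,311,320,329,333)])
```

```text
309.70691628693146 tool-frame mm:
205 [(np.int64(20), np.int64(-8), np.int64(0)), (np.int64(21), np.int64(-6), np.int64(-3)), (np.int64(21), np.int64(-1), np.int64(-4)), (np.int64(21), np.int64(5), np.int64(-2)), (np.int64(19), np.int64(7), np.int64(5))]
211 [(np.int64(20), np.int64(-8), np.int64(-13)), (np.int64(21), np.int64(-6), np.int64(-16)), (np.int64(21), np.int64(-1), np.int64(-16)), (np.int64(21), np.int64(4), np.int64(-14)), (np.int64(15), np.int64(7), np.int64(4))]
217 [(np.int64(20), np.int64(-7), np.int64(-24)), (np.int64(20), np.int64(-6), np.int64(-24)), (np.int64(20), np.int64(-1), np.int64(-24)), (np.int64(20), np.int64(4), np.int64(-24)), (np.int64(11), np.int64(7), np.int64(4))]
223 [(np.int64(18), np.int64(-7), np.int64(-25)), (np.int64(18), np.int64(-6), np.int64(-25)), (np.int64(18), np.int64(-1), np.int64(-25)), (np.int64(17), np.int64(4), np.int64(-25)), (np.int64(7), np.int64(7), np.int64(5))]
229 [(np.int64(14), np.int64(-7), np.int64(-25)), (np.int64(14), np.int64(-6), np.int64(-25)), (np.int64(14), np.int64(-1), np.int64(-26)), (np.int64(14), np.int64(4), 
[... 1625 characters left out ...]
), np.int64(-67))]
277 [(np.int64(11), np.int64(-6), np.int64(-71)), (np.int64(11), np.int64(-4), np.int64(-72)), (np.int64(11), np.int64(-1), np.int64(-71)), (np.int64(12), np.int64(3), np.int64(-73)), (np.int64(11), np.int64(4), np.int64(-71))]
283 [(np.int64(13), np.int64(-5), np.int64(-79)), (np.int64(12), np.int64(-4), np.int64(-78)), (np.int64(9), np.int64(-1), np.int64(-73)), (np.int64(13), np.int64(2), np.int64(-79)), (np.int64(12), np.int64(4), np.int64(-78))]
289 [(np.int64(12), np.int64(-5), np.int64(-83)), (np.int64(13), np.int64(-4), np.int64(-83)), (np.int64(7), np.int64(-1), np.int64(-73)), (np.int64(12), np.int64(2), np.int64(-82)), (np.int64(12), np.int64(4), np.int64(-83))]
```

Wrist depth shows the bar top at tool z -25 mm but the finger tips only at about -40 mm. So the real tips end about 40 mm short of the reported TCP, and the fingers shut above the bar. I'll allow for 40 mm: open, go 40 mm lower and close.

send_rows(
  increments=[
    [5, 0, 0, 0, 0, 0, 0],
    [5, 0, 0, 0, 0, 0, 0],
    [5, 0, 0, 0, 0, 0, 0],
    [5, 0, 0, 0, 0, 0, 0],
    [5, 0, 0, 1, 0, 0, 0],
    [5, 0, 0, 2, 0, 0, 0],
    [5, 0, 0, 3, 0, 0, 0],
    [5, 0, -0.1, 4, 0, 0, 0],
    [5, 0, -0.1, 4, 0, 0, 0],
    [5, 0, -0.1, 4, 0, 0, 0],
  ],
)

```text
time: 3.5
ee_pos: [0.4379, -0.2971, 0.0271]
tcp_rot: [[0.999, 0.048, -0.002], [0.048, -0.999, 0.0], [-0.002, -0.0, -1.0]]
contact_force: [0.5, 0.9, 0.7]
gripper_width: 0.582
gripper_force: 0.0
```

send_rows(
  increments=[
    [0, 0, 0, 0, 0, 0, 0],
    [0, 0, 0, 0, 0, 0, 0],
    [0, 0, 0, 0, 0, 0, 0],
    [0, 0, 0, 0, 0, 0, 0],
    [0, 0, 0, 0, 0, 0, 0],
    [0, 0, 0, 0, 0, 0, 0],
    [0, 0, 0, 0, 0, 0, 0],
  ],
)

```text
time: 4.08
ee_pos: [0.4396, -0.2983, 0.0296]
tcp_rot: [[0.999, 0.047, 0.001], [0.047, -0.999, -0.002], [0.001, 0.002, -1.0]]
contact_force: [-0.1, 1.1, 4.6]
gripper_width: 0.15
gripper_force: 59.4
```

Gripped at 13 mm opening with 59 N. I turn clockwise.

send_rows(
  increments=[
    [0, 0, 0, 0, 0, 0, 5],
    [0, 0, 0, 0, 0, 0, 11],
    [0, 0, 0, 0, 0, 0, 17],
    [0, 0, 0, 0, 0, 0, 23],
    [0, 0, 0, 0, 0, 0, 29],
    [0, 0, 0, 0, 0, 0, 35],
    [0, 0, 0, 0, 0, 0, 41],
    [0, 0, 0, 0, 0, 0, 47],
    [0, 0, 0, 0, 0, 0, 53],
    [0, 0, 0, 0, 0, 0, 53],
  ],
)

```text
time: 4.92
ee_pos: [0.4395, -0.2985, 0.0296]
tcp_rot: [[0.636, -0.772, 0.001], [-0.772, -0.636, -0.003], [0.003, 0.001, -1.0]]
contact_force: [-0.2, 0.9, 6.1]
gripper_width: 0.15
gripper_force: 59.6
```

send_rows(
  increments=[
    [0, 0, 0, 0, 0, 0, 6],
    [0, 0, 0, 0, 0, 0, 12],
    [0, 0, 0, 0, 0, 0, 18],
    [0, 0, 0, 0, 0, 0, 23],
    [0, 0, 0, 0, 0, 0, 26],
    [0, 0, 0, 0, 0, 0, 26],
    [0, 0, 0, 0, 0, 0, 26],
    [0, 0, 0, 0, 0, 0, 26],
  ],
)

```text
time: 5.58
ee_pos: [0.4393, -0.2985, 0.0295]
tcp_rot: [[0.238, -0.971, 0.001], [-0.971, -0.238, -0.003], [0.003, -0.0, -1.0]]
contact_force: [-1.1, 1.0, 5.6]
gripper_width: 0.157
gripper_force: 59.6
```

Run:
```python
from h import *
go(.439,-.298,.15,-78)
```

```text
t 5.58 pos [ 0.4393 -0.2985  0.0295] yaw -76.25 w 0.157 gf 59.6 F [-1.1  1.   5.6] j [-37.   9. 118.  -0.  53. 130.]
row cm [ -0.02   0.02 -12.05] deg [-0.01 -0.16  1.75]
```

send_rows(
  increments=[
    [5, 0, 0, 0, 0, 0, 0],
    [5, 0, 0, 0, 0, 0, 0],
    [5, 0, 0, 0, 0, 0, 0],
    [5, 0, 0, -1, 0, 0, 0],
    [5, 0, 0, -4, 0, 0, 0],
    [5, 0, 0, -8, 0, 0, 0],
    [5, 0, 0, -12, 0, 0, 0],
    [5, 0, 0, -16, 0, 0, 0],
    [8.5, 0, 0, -18, 0, 0, 0],
    [8.5, 0, 0, -18, 0, 0, 0],
  ],
)

```text
time: 6.42
ee_pos: [0.4425, -0.3004, 0.2168]
tcp_rot: [[0.238, -0.971, 0.01], [-0.971, -0.238, -0.009], [0.012, -0.008, -1.0]]
contact_force: [0.7, 0.8, 0.6]
gripper_width: 0.847
gripper_force: 0.0
```

send_rows(
  increments=[
    [8.5, 0, 0, 0, 0, 0, -7],
    [8.5, 0, 0, 0, 0, 0, -14],
    [8.5, 0, 0, 0, 0, 0, -21],
    [8.5, 0, 0, 0, 0, 0, -28],
    [8.5, 0, 0, 0, 0, 0, -35],
    [8.5, 0, 0, 0, 0, 0, -42],
    [8.5, 0, 0, 0, 0, 0, -49],
    [8.5, 0, 0, 0, 0, 0, -52],
    [8.5, 0, 0, 0, 0, 0, -52],
    [8.5, 0, 0, 0, 0, 0, -52],
  ],
)

```text
time: 7.25
ee_pos: [0.4386, -0.2974, 0.2082]
tcp_rot: [[0.911, -0.413, -0.001], [-0.413, -0.911, -0.001], [-0.0, 0.001, -1.0]]
contact_force: [-0.5, -0.3, -0.5]
gripper_width: 0.998
gripper_force: 0.0
```

Run:
```python
from h import *
go(.5565,.2475,.20,-24)
c,R,t=cam("scene"); w=cloud(c,R,t); h=cv2.cvtColor(c["color"],cv2.COLOR_RGB2HSV).astype(int)
n1=(abs(w[...,0]-.44)<.2)&(abs(w[...,1]+.3)<.09)&(h[...,0]<20)&(h[...,1]>150)
b=n1&(w[...,2]>.085)&(w[...,2]<.105); r=cv2.minAreaRect((w[b][:,:2]*1000).astype(np.float32)); print("bar",r,cv2.boxPoints(r).round())
l=n1&(w[...,2]<.05)&(w[...,2]>.01)&(w[...,0]>.48); print("tongue",l.sum(),w[l].max(0) if l.any() else "")
```

```text
t 7.25 pos [ 0.4386 -0.2974  0.2082] yaw -24.36 w 0.998 gf 0.0 F [-0.5 -0.3 -0.5] j [-37.  -1. 109.  -0.  72.  78.]
row cm [-11.74 -54.5    0.76] deg [ 0.07  0.01 -0.36]
bar ((441.62060546875, -295.4494323730469), (12.39468002319336, 40.25990295410156), 18.263954162597656) [[ 429. -278.]
 [ 442. -317.]
 [ 454. -313.]
 [ 441. -274.]]
tongue 0
```

The bar has turned about 74–79° and the tongue is gone from the bay, so the dial is open. I go to the module.

send_rows(
  increments=[
    [8.5, -0.8, -3.9, 0, 0, 0, 0],
    [8.5, -1.6, -7.8, 0, 0, 0, 0],
    [8.5, -2.5, -11.7, 0, 0, 0, 0],
    [8.5, -3.4, -15.6, 0, 0, 0, 0],
    [8.5, -4.2, -19.5, 0, 0, 0, 0],
    [8.5, -5, -23.4, 0, 0, 0, 0],
    [8.5, -5.9, -27.3, 0, 0, 0, 0],
    [8.5, -6.7, -31.2, 0, 0, 0, 0],
    [8.5, -7.6, -35.1, 0, 0, 0, 0],
    [8.5, -8.4, -39, 0, 0, 0, 0],
  ],
)

```text
time: 8.13
ee_pos: [0.5225, 0.0944, 0.2082]
tcp_rot: [[0.911, -0.412, 0.001], [-0.412, -0.911, -0.002], [0.001, 0.001, -1.0]]
contact_force: [0.7, -0.5, 0.2]
gripper_width: 0.997
gripper_force: 0.0
```

send_rows(
  increments=[
    [8.5, -0.8, -3.9, 0.2, 0, 0, 0],
    [8.5, -1.6, -7.8, 0.4, 0, 0, 0],
    [8.5, -2.5, -11.7, 0.6, 0, 0, 0],
    [8.5, -3.3, -15.5, 0.8, 0, 0, 0],
    [8.5, -3.3, -15.5, 0.8, 0, 0, 0],
    [8.5, -3.3, -15.5, 0.8, 0, 0, 0],
    [8.5, -3.3, -15.5, 0.8, 0, 0, 0],
  ],
)

```text
time: 8.72
ee_pos: [0.5559, 0.2469, 0.1994]
tcp_rot: [[0.912, -0.411, -0.001], [-0.411, -0.912, -0.003], [0.0, 0.003, -1.0]]
contact_force: [-0.1, 0.0, -0.3]
gripper_width: 0.994
gripper_force: 0.0
```

```bash
cat >> h.py <<'E'
def wristcloud():
    st=manip.get_state(); T=np.eye(4); T[:3,:3]=st["tcp_rot"]; T[:3,3]=st["ee_pos"]
    s=manip.snapshot("wrist"); z=s["range_z"].astype(float); v,u=np.indices(z.shape)
    dx,dy=u-s["cx"],v-s["cy"]; r=np.hypot(dx,dy)+1e-9; k=np.tan(r/s["fx"])/r*z
    P=np.stack([dx*k,dy*k,z,np.ones_like(z)],-1)@np.array(s["tool_from_camera"]).T
    return s["color"],P,P@T.T,z>0
def rect(p):
    r=cv2.minAreaRect((p[:,:2]*1000).astype(np.float32)); b=cv2.boxPoints(r)
    e=[b[1]-b[0],b[2]-b[1]]; e.sort(key=lambda a:-np.hypot(*a)); a=np.degrees(np.arctan2(e[0][1],e[0][0]))
    return np.round(r[0],1),[round(float(np.hypot(*x)),1) for x in e],round((float(a)+90)%180-90,2)
E
python3 - <<'E'
from h import *
c,P,W,ok=wristcloud(); save("wr4.png",c)
m=ok&(abs(W[...,2]-.066)<.006)&(np.hypot(W[...,0]-.556,W[...,1]-.247)<.09)
print(m.sum(),rect(W[m]),np.median(W[m][:,2]))
go(.5565,.2475,.15,-24)
E
```

```text
3798 (array([557.6, 248.2]), [94.9, 44.7], -24.15) 0.06659785141812578
t 8.77 pos [0.556  0.2463 0.1996] yaw -24.31 w 1.0 gf 0.0 F [-0.1  0.  -0.7] j [ 22.   8. 100.  -0.  72. 136.]
row cm [-0.   -0.14  4.96] deg [ 0.14 -0.04 -0.31]
```

View pics/wr4.png

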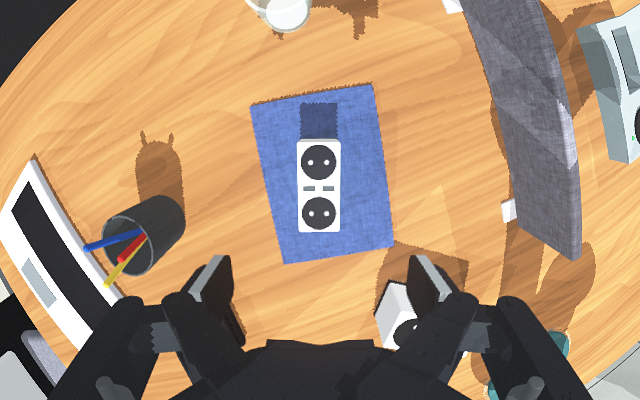

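The wrist view shows the module at (319,185), centred between the open fingers and aligned with them; the larger decoy is at lower right (395,315). I descend with the 40 mm allowance.

send_rows(
  increments=[
    [8.5, 0.1, -0.2, 4, 0, 0, -0.2],
    [8.5, 0.1, -0.2, 8, 0, 0, -0.2],
    [8.5, 0.1, -0.2, 12, 0, 0, -0.2],
    [8.5, 0.1, -0.2, 15, 0, 0, -0.2],
    [8.5, 0.1, -0.2, 17.5, 0, 0, -0.2],
    [8.5, 0.1, -0.2, 19.5, 0, 0, -0.2],
    [8.5, 0.1, -0.2, 21, 0, 0, -0.2],
    [8.5, 0.1, -0.2, 21, 0, 0, -0.2],
    [8.5, 0.1, -0.2, 21, 0, 0, -0.2],
    [8.5, 0.1, -0.2, 21, 0, 0, -0.2],
  ],
)

```text
time: 9.6
ee_pos: [0.5592, 0.2477, -0.0087]
tcp_rot: [[0.912, -0.409, 0.002], [-0.409, -0.912, -0.001], [0.002, 0.0, -1.0]]
contact_force: [0.4, -0.1, -0.1]
gripper_width: 0.998
gripper_force: 0.0
```

send_rows(
  increments=[
    [3, 0, 0, 0, 0, 0, 0],
    [3, 0, 0, 0, 0, 0, 0],
    [3, 0, 0, 0, 0, 0, 0],
    [3, 0, 0, 0, 0, 0, 0],
    [3, 0, 0, 0, 0, 0, 0],
    [3, 0, 0, 0, 0, 0, 0],
    [3, 0, 0, 0, 0, 0, 0],
  ],
)

```text
time: 10.18
ee_pos: [0.559, 0.2485, -0.0088]
tcp_rot: [[0.913, -0.408, 0.002], [-0.408, -0.913, -0.001], [0.002, 0.0, -1.0]]
contact_force: [-1.6, -0.9, 5.6]
gripper_width: 0.509
gripper_force: 62.8
```

Run:
```python
from h import *
go(.5575,.248,.2,-24)
```

```text
t 10.18 pos [ 0.559   0.2485 -0.0088] yaw -24.05 w 0.509 gf 62.8 F [-1.6 -0.9  5.6] j [ 22.  20. 109.  -0.  51. 136.]
row cm [ -0.07   0.12 -20.88] deg [ 0.03 -0.14 -0.05]
```

Gripped at 43.5 mm. I lift and check the module in the hand.

send_rows(
  increments=[
    [3, 0, 0, -1, 0, 0, 0],
    [3, 0, 0, -3, 0, 0, 0],
    [3, 0, 0, -6, 0, 0, 0],
    [3, 0, 0, -9, 0, 0, 0],
    [3, 0, 0, -12, 0, 0, 0],
    [3, 0, 0, -15, 0, 0, 0],
    [3, 0, 0, -18, 0, 0, 0],
    [3, 0, 0, -20, 0, 0, 0],
    [3, 0, 0, -20, 0, 0, 0],
    [3, 0, 0, -20, 0, 0, 0],
  ],
)

```text
time: 11.02
ee_pos: [0.5584, 0.2489, 0.1907]
tcp_rot: [[0.913, -0.408, 0.002], [-0.408, -0.913, -0.001], [0.002, -0.0, -1.0]]
contact_force: [-0.3, -1.0, -4.1]
gripper_width: 0.503
gripper_force: 61.9
```

Run:
```python
from h import *
c,P,W,ok=wristcloud(); save("wr5.png",c)
h=cv2.cvtColor(c,cv2.COLOR_RGB2HSV).astype(int)
m=ok&(abs(P[...,0])<.07)&(abs(P[...,1])<.035)&(P[...,2]>-.12)&(P[...,2]<-.02)&(h[...,2]>150)&(h[...,1]<50)
p=P[m]; print(m.sum(),rect(p),np.percentile(p[:,2],[2,25,50,75,98]).round(4))
go(.554,-.2935,.19,2.7)
```

```text
10959 (array([13.7, -0.1]), [66.5, 58.4], 0.6) [-0.0762 -0.0752 -0.0747 -0.0738 -0.0322]
t 11.07 pos [0.5571 0.2483 0.1885] yaw -24.05 w 0.507 gf 61.9 F [-0.3 -0.8 -4.1] j [ 22.   8. 101.  -0.  71. 136.]
row cm [ 2.181e+01  4.960e+01 -2.000e-02] deg [  0.15   0.06 -26.75]
```

View pics/wr5.png

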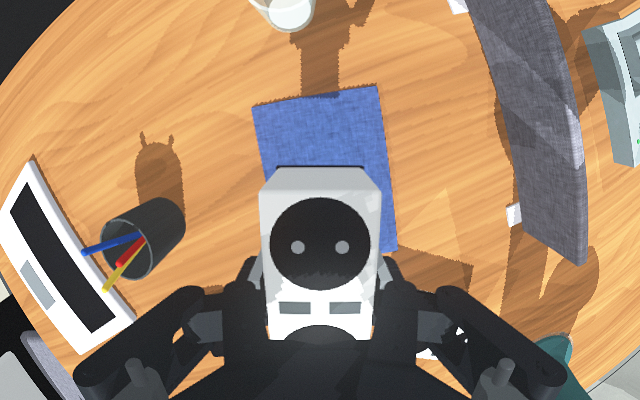

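The module hangs level in the fingers (top at tool z -75 mm), about centred. I cross the screen with its underside at about 0.20 m.

send_rows(
  increments=[
    [3, 0.8, 1.8, 0, 0, 0, -1],
    [3, 2.4, 5.4, 0, 0, 0, -3],
    [3, 4, 9, 0, 0, 0, -5],
    [3, 5.6, 12.6, 0, 0, 0, -7],
    [3, 7.2, 16.2, 0, 0, 0, -9],
    [3, 8.8, 19.8, 0, 0, 0, -11],
    [3, 10.4, 23.4, 0, 0, 0, -13],
    [3, 12, 27, 0, 0, 0, -15],
    [3, 13.6, 30.6, 0, 0, 0, -17],
    [3, 15.2, 34.2, 0, 0, 0, -19],
  ],
)

```text
time: 11.9
ee_pos: [0.5547, -0.1268, 0.1867]
tcp_rot: [[0.996, -0.086, -0.006], [-0.086, -0.996, 0.0], [-0.005, 0.0, -1.0]]
contact_force: [1.1, 1.0, -3.4]
gripper_width: 0.51
gripper_force: 62.1
```

Run:
```python
from h import *
go(.5555,-.2935,.19,2.7)
```

```text
t 11.9 pos [ 0.5547 -0.1268  0.1867] yaw -4.96 w 0.51 gf 62.1 F [ 1.1  1.  -3.4] j [-15.   4. 105.  -0.  71.  80.]
row cm [ 1.52 16.6  -0.33] deg [ 0.    0.32 -7.66]
```

send_rows(
  increments=[
    [3, 0.3, 3.4, 0, 0, 0, -1.7],
    [3, 0.6, 6.8, 0, 0, 0, -3.4],
    [3, 0.9, 10.2, 0, 0, 0, -5.1],
    [3, 1.2, 13.4, 0, 0, 0, -6.8],
    [3, 1.4, 15.6, 0, 0, 0, -7.7],
    [3, 1.5, 16.6, 0, 0, 0, -7.7],
    [3, 1.5, 16.6, 0, 0, 0, -7.7],
    [3, 1.5, 16.6, 0, 0, 0, -7.7],
    [3, 1.5, 16.6, 0, 0, 0, -7.7],
    [3, 1.5, 16.6, 0, 0, 0, -7.7],
  ],
)

```text
time: 12.73
ee_pos: [0.5575, -0.2905, 0.1901]
tcp_rot: [[0.999, 0.047, -0.001], [0.047, -0.999, -0.0], [-0.001, 0.0, -1.0]]
contact_force: [0.2, 0.5, -2.4]
gripper_width: 0.507
gripper_force: 62.3
```

Run:
```python
from h import *
go(.5555,-.2935,.05,2.7)
c,P,W,ok=wristcloud()
m=ok&(abs(W[...,2]-.05)<.006)&(abs(W[...,1]+.295)<.08)&(W[...,0]<.66)&(W[...,0]>.35)
q=W[m]; print("console",rect(q),q[:,0].max())
m=ok&(abs(P[...,2]+.075)<.004)&(abs(P[...,1])<.03)&(abs(P[...,0])<.06)
print("mod top world",rect(W[m]),W[m][:,0].max(),np.median(W[m][:,2]))
A=np.c_[P[m][:,:2],np.ones(m.sum())]; print("slope",np.linalg.lstsq(A,P[m][:,2],rcond=None)[0])
```

```text
t 12.73 pos [ 0.5575 -0.2905  0.1901] yaw 2.72 w 0.507 gf 62.3 F [ 0.2  0.5 -2.4] j [-30.  10.  98.  -0.  71.  58.]
row cm [-0.21  0.29 14.01] deg [0.03 0.04 0.02]
console (array([ 556.4, -292. ]), [136.4, 131.4], 2.02) 0.6266938262840194
mod top world (array([ 570.8, -289.7]), [68.0, 59.7], 3.45) 0.6053804681730478 0.2653038850702579
slope [ 0.00406487  0.00062415 -0.07523877]
```

send_rows(
  increments=[
    [3, -0.2, 0.3, 2, 0, 0, 0],
    [3, -0.2, 0.3, 5, 0, 0, 0],
    [3, -0.2, 0.3, 8, 0, 0, 0],
    [3, -0.2, 0.3, 10, 0, 0, 0],
    [3, -0.2, 0.3, 11.5, 0, 0, 0],
    [3, -0.2, 0.3, 12.7, 0, 0, 0],
    [3, -0.2, 0.3, 13.5, 0, 0, 0],
    [3, -0.2, 0.3, 13.9, 0, 0, 0],
    [3, -0.2, 0.3, 13.9, 0, 0, 0],
    [3, -0.2, 0.3, 13.9, 0, 0, 0],
  ],
)

```text
time: 13.62
ee_pos: [0.5567, -0.2959, 0.0528]
tcp_rot: [[0.999, 0.046, 0.002], [0.046, -0.999, -0.002], [0.002, 0.003, -1.0]]
contact_force: [0.2, 0.7, -2.8]
gripper_width: 0.51
gripper_force: 62.3
```

send_rows(
  increments=[
    [3, 0, 0, 0, 0, 0, 0],
    [3, 0, 0, 0, 0, 0, 0],
    [3, 0, 0, 0, 0, 0, 0],
    [3, 0, 0, 0, 0, 0, 0],
  ],
)

```text
time: 13.95
ee_pos: [0.5563, -0.296, 0.0525]
tcp_rot: [[0.999, 0.046, 0.001], [0.046, -0.999, -0.002], [0.001, 0.002, -1.0]]
contact_force: [0.1, 0.5, -3.4]
gripper_width: 0.507
gripper_force: 62.3
```

Run:
```python
from h import *
go(.5555,-.2935,.05,2.7)
c,P,W,ok=wristcloud()
m=ok&(abs(P[...,2]+.075)<.004)&(abs(P[...,1])<.03)&(abs(P[...,0])<.06)
print("mod top",W[m][:,0].max(),np.median(W[m][:,2]))
t,R,tt=cam("scene"); w=cloud(t,R,tt); h=cv2.cvtColor(t["color"],cv2.COLOR_RGB2HSV).astype(int)
n1=(abs(w[...,0]-.55)<.09)&(abs(w[...,1]+.29)<.07)&(h[...,1]<60)&(abs(w[...,2]-.125)<.006); print("scene module top",rect(w[n1]),np.median(w[n1][:,2]))
o=(abs(w[...,0]-.44)<.04)&(abs(w[...,1]+.3)<.04)&(h[...,0]<20)&(h[...,1]>150)&(abs(w[...,2]-.095)<.008)
if o.sum()>4: print("bar",rect(w[o]),o.sum())
save("sc2.png",cv2.resize(t["color"][90:240,160:340],None,fx=4,fy=4))
```

```text
t 13.95 pos [ 0.5563 -0.296   0.0525] yaw 2.63 w 0.507 gf 62.3 F [ 0.1  0.5 -3.4] j [-30.  17. 105.  -0.  57.  57.]
row cm [-0.07 -0.25  0.25] deg [ 0.14 -0.07 -0.07]
mod top 0.6039178580272713 0.12776793756770996
scene module top (array([ 557.6, -294.1]), [96.7, 61.1], 14.86) 0.12662021956442215
bar (array([ 439.5, -297. ]), [41.0, 14.9], -80.38) 42
```

View pics/sc2.png

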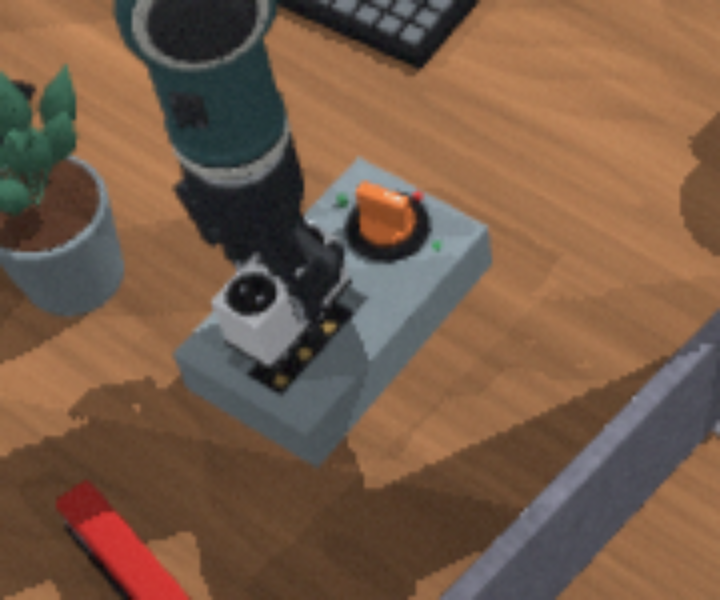

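The bar now lies at -80° (open, about 1.4 rad), the latch is out of the bay, and the module hangs over it with its underside about 17 mm above the console. A 2 mm nudge, settle, then hand in.

send_rows(
  increments=[
    [3, -0.1, -0.2, 0.2, 0, 0, 0],
    [3, -0.1, -0.2, 0.2, 0, 0, 0],
    [3, -0.1, -0.2, 0.2, 0, 0, 0],
    [3, -0.1, -0.2, 0.2, 0, 0, 0],
    [3, -0.1, -0.2, 0.2, 0, 0, 0],
    [3, -0.1, -0.2, 0.2, 0, 0, 0],
    [3, -0.1, -0.2, 0.2, 0, 0, 0],
    [3, -0.1, -0.2, 0.2, 0, 0, 0],
  ],
)

```text
time: 14.72
ee_pos: [0.5548, -0.2938, 0.0498]
tcp_rot: [[0.999, 0.046, 0.0], [0.046, -0.999, -0.002], [0.0, 0.002, -1.0]]
contact_force: [0.7, -0.5, -3.6]
gripper_width: 0.508
gripper_force: 62.3
```

Run:
```python
from h import *
go(.5555,-.2935,.05,2.7)
s=manip.get_state(); e=np.abs(np.array(s["ee_pos"])-[.5555,-.2935,.05])
print(e)
if e.max()<.004 and s["gripper_force"]>20: print(manip.sign_off())
```

```text
t 14.72 pos [ 0.5548 -0.2938  0.0498] yaw 2.64 w 0.508 gf 62.3 F [ 0.7 -0.5 -3.6] j [-30.  17. 106.  -0.  57.  57.]
row cm [ 0.07 -0.02 -0.02] deg [ 0.1  -0.02 -0.06]
[0.00067239 0.00026202 0.00015698]
the job is handed in; nothing more can be done
None
```

I handed the job in at 14.7 s, and no verdict came back: the dial is turned open, and the module is held level and centred over the bay by my measurements, about 15 mm above the console's top.

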